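# Put the green-lidded chemical pail on the school balance by its bail

## Task

The little white pail with the green lid is to be weighed. Raise its folded-down wire bail upright while the pail stays standing on the bench, then lift the pail by the black grip of the bail, set it down gently and level in the middle of the balance's steel pan, and let go. Leave the pail with the orange lid, the beaker and the small black-capped pot where they are.

Things in the scene. Friction and masses are not known exactly. Their poses are not given: they have to be found in the camera images.
- pail_green: The pail to weigh: closed white plastic pail with a green lid and a green band, 74 mm tall, 88 mm across the foot, 100 mm across the lid, about 0.3 to 0.6 kg, loose on the bench. Origin: centre of its underside; z up. Its wire bail (4 mm steel wire, 110 mm between the legs) turns about a level line along the pail's own y axis, 44 mm above the underside and through the pail's axis; at the start the bail is folded down to the pail's own -x side.
- bail_green (a joint): Angle of the green-lidded pail's bail: 0 is upright, positive leans to the pail's own -x side, 1.57 is level; it starts at 1.25 to 1.5. The hinge is a little stiff (about 0.25 N at the grip), so the bail stays where it is left. Pushing the bail in towards its hinge line while raising it shoves or tips the pail; a slight outward pull does no harm.
- grip_green: Black tubular grip on the crown of the green-lidded pail's bail: 14 mm in diameter, 50 mm long, lying along the pail's y axis, its centre 100 mm from the bail's hinge line (144 mm above the pail's underside when upright). It spins freely on the wire. Origin: its centre; its y axis is the tube's axis, its x and z axes turn with the spin.
- pan (a point): Centre of the top face of the balance's round steel pan, 140 mm in diameter, 55 mm above the bench, z up. The balance is a grey box 210 x 180 x 42 mm that does not move; the pan stands 25 mm off its middle, away from the side with the display, and does not give under load.
- pail_orange: Bystander: the same pail and bail with an orange lid and band, its bail folded down to its own -x side as well. Origin: centre of its underside.
- pot_mid (a point): Bystander: small white pot with a black cap, 42 mm in diameter, 58 mm tall, loose. The point is its centre, half-way up.
- beaker_mid (a point): Bystander: empty glass beaker, 72 mm in diameter, 95 mm tall, loose. The point is its centre, half-way up.
- rack: Bystander: wooden test-tube rack with five glass tubes, 252 x 75 mm, 185 mm tall, fixed to the bench. Origin: centre of its underside; its long side is its own x axis.
Mind the look-alikes: they are no part of the job. Of the things like the pail_green, leave any that is purple; of the rest the larger one is meant.

How it is judged:
By the outcome, as a careful person would: the job done as asked, in the order asked, and still so for the second after the job is handed in, with the robot touching nothing.
It also fails if it takes over 54 s, if anything falls off the work surface, if the arm or the gripper's body presses on something with over 40 N, if the wrist force passes 120 N, or if a joint passes its speed limit or range.

## Robot

A 7-joint arm with a two-finger parallel gripper is mounted at the origin on the work surface. World frame = base frame: x ahead of the robot, y to its left, z up, the work surface at z = 0. Lengths are in m, angles in rad, forces in N, time in s.
With the tool pointing down it reaches from about 0.35 to 0.9 m from the base axis. Payload 8.1 kg.
Tool frame: the origin (TCP) lies at the centre of the arm's flange, where the gripper is bolted on; the fingertips stand 178 mm ahead of it and the grasp point (between the pads) lies 159 mm ahead of it; z points along the fingers, y is the line along which they close (so a half turn about z gives the same grasp; the last joint's range is limited). The gripper opens to 92 mm and grips with 3 to 60 N. Pads are 19 mm wide; open, the fingers measure 130 mm over their backs; the gripper's body (75 mm by 190 mm) begins 47 mm behind the grasp point.
Start: joints at [1.048, 0.434, 0.025, 1.573, -0.012, 1.134, -0.075], TCP at [0.255, -0.571, 0.405] pointing down, gripper open.
Joint ranges: [-2.62, 2.62], [-0.44, 2.09], [-1.27, 1.32], [0.08, 2.57], [-1.32, 4.46], [0.12, 2], [-2.74, 2.74]. Speed limits (rad/s): [2.22, 2.22, 3.01, 3.01, 3.14, 3.14, 3.14].

## Interface

Orientations are given as a rotation vector (axis times angle).
In Python, from cell import arm gives the robot as it stands. The module is installed in compiled form; this text tells all that it offers.
- The arm moves only by the shell command python3 -m inch 'ROWS' [FORCE]. ROWS is text: rows parted by semicolons, each of 5 numbers parted by spaces: the shift along the tool's x, y, z in m, then the turn about the tool's z in rad, then the finger opening in m, from 0 to 0.0918. In form: x y z roll fingers; .... A call has 1 to 5 rows; each row is the pose to reach, as a shift and turn from the pose commanded when the call began, along the tool's axes at that moment; what a row does not reach only later rows make up. A row lasts 1/10 s, in which the tool goes at most 50 mm and 8.59 degrees, less where a joint would pass 70% of its speed; a pose out of reach is approached as far as the arm can. A call with a gripper value outside its range is refused whole. The fingers move at their own pace and stop on an object; FORCE is the grip in N (left out, the last holds). Time passes only in rows, so rows that repeat a pose let the fingers close. It gives the time, the measured TCP pose, the force, the opening and the grip force at its end, in the units of the state.
- arm.observe(): the state, without advancing time (a new reading comes with each control period).
- arm.get_image(name): name is "side" or "top"; returns the picture (384x512x3 uint8, red, green, blue); there is no depth.
- arm.get_calibration(name): a dict with "intrinsics" (3x3 intrinsics, pixels), "pose" (4x4, takes a point from camera to world coordinates). Camera axes: x right, y up, looking along -z (the intrinsics and any distortion apply to the point x, -y, -z); pixel columns grow to the right and rows downward; lengths in m; the calibration is good to about 2 mm. A picture is of the moment at which its call begins. get_calibration takes no time and is no camera call.
- arm.sign_off(): hands the job in; it is judged then, once.
Trained networks look in the newest picture that a camera, given by its name, has taken for a name from the list of things; names that differ only in an ending like _2 or _b are one class to them, and where a whole thing is asked for, a point or a joint stands for the part that bears it (a point fixed in the world has none). Each returns a list of dicts, best first, with "conf" (0 to 1); they miss things now and then, are a little off and sometimes report something else, mostly with a low value. They report only what shows in the picture. A call takes as long as a camera call. They do not tell look-alikes from the thing itself.
- arm.look_for(camera, query): "point" ([row, column] in pixels, amid what is visible of it).
- arm.silhouettes(camera, query): "region" (384x512 bool, what is visible of it) and "point" ([row, column] in pixels, amid what is visible of it).
- arm.place_of(camera, query): "point" ([row, column] in pixels: a listed point, or the origin of a listed thing).
The state is a dict: "clock": time; "joints": joint angles; "dq": joint speeds; "joint_efforts": joint torques, N m; "position": TCP position; "ee_rot": TCP orientation; "force": force on the tool from outside, world axes, zero at the start; "ft_torque": the same for the moment, N m; "width": opening from 0.0 (shut) to 1.0 (fully open); "gripper_force": force on a finger pad.
Only numpy, scipy, OpenCV 4.12 (cv2) and the standard library are available. Lean on these libraries where they do the work, as an engineer would, in place of code of your own. Each camera call takes 0.05 s, during which the arm holds its last target. There are 200 camera calls.

## Working session

There is one attempt and no reset: what is moved stays moved. The work goes in short steps, Python scripts to look and compute and a shell command to move; the robot and the scene stay as the last step left them, time stands still between calls to the robot, and variables do not carry over. Pictures are saved under pics/ and viewed, at most 10 in all, crops included, and the job is handed in when it is done.

```bash
mkdir -p pics
cat > h.py <<'E'
import numpy as np, cv2
from cell import arm
from scipy.spatial.transform import Rotation as R
def cal(c):
    d=arm.get_calibration(c); return np.array(d["intrinsics"]),np.array(d["pose"]),d
def ray(c,p):
    K,T,_=cal(c); v=np.linalg.inv(K)@[p[1],p[0],1]; v=T[:3,:3]@(v*[1,-1,-1]); return T[:3,3],v
def at(c,p,z):
    o,v=ray(c,p); return o+v*(z-o[2])/v[2]
def pix(c,X):
    K,T,_=cal(c); q=T[:3,:3].T@(np.array(X)-T[:3,3]); q=K@(q*[1,-1,-1]); return q[1]/q[2],q[0]/q[2]
def snap(c,n,crop=None,s=1):
    im=arm.get_image(c)[:,:,::-1]
    if crop: r0,r1,c0,c1=crop; im=im[r0:r1,c0:c1]
    im=cv2.resize(im,None,fx=s,fy=s,interpolation=cv2.INTER_CUBIC); cv2.imwrite("pics/"+n+".png",im)
E
python3 - <<'E'
from h import *
np.set_printoptions(precision=3,suppress=True)
snap("top","t0");snap("side","s0")
for c in("top","side"):
    d=cal(c)[2]; print(d)
    for q,z in(("pail_green",0),("grip_green",.07),("pan",.055),("pail_orange",0),("pot_mid",.029),("beaker_mid",.047),("rack",0)):
        for r in arm.place_of(c,q)[:4]: print(c,q,round(r["conf"],2),np.array(r["point"]),at(c,r["point"],z))
s=arm.observe();print(s)
a=cv2.imread("pics/t0.png");b=cv2.imread("pics/s0.png");
E
```

```text
{'intrinsics': array([[387.144,   0.   , 255.89 ],
       [  0.   , 387.144, 194.21 ],
       [  0.   ,   0.   ,   1.   ]]), 'pose': array([[-0.014,  0.998, -0.063,  0.493],
       [-1.   , -0.014,  0.001, -0.017],
       [ 0.   ,  0.063,  0.998,  1.63 ],
       [ 0.   ,  0.   ,  0.   ,  1.   ]])}
top pail_green 0.96 [198.9 242. ] [0.576 0.04  0.   ]
top pail_green 0.88 [240.6 263. ] [ 0.4   -0.046  0.   ]
top pail_green 0.65 [161.7 237. ] [0.734 0.06  0.   ]
top grip_green 0.56 [220.9 231.4] [0.484 0.081 0.07 ]
top grip_green 0.56 [240.6 265.3] [ 0.404 -0.054  0.07 ]
top grip_green 0.48 [164.3 235.7] [0.713 0.062 0.07 ]
top pan 0.7 [193.6 321.3] [ 0.59  -0.285  0.055]
top pail_orange 0.74 [196.4 183. ] [0.59  0.289 0.   ]
top pot_mid 0.54 [155.2 276.7] [ 0.755 -0.108  0.029]
top beaker_mid 0.7 [205.4 119.5] [0.554 0.54  0.047]
top rack 0.68 [206.3 385.8] [ 0.536 -0.565  0.   ]
{'intrinsics': array([[350.435,   0.   , 260.301],
       [  0.   , 350.435, 188.407],
       [  0.   ,   0.   ,   1.   ]]), 'pose': array([[ 0.998,  0.036, -0.048,  0.558],
       [-0.059,  0.7  , -0.712, -0.
[... 470 characters left out ...]
.029  0.07 ]
side pan 0.58 [275.5 259.5] [ 0.593 -0.281  0.055]
side pail_orange 0.85 [155.1 253. ] [0.601 0.3   0.   ]
side pot_mid 0.75 [228.3 311.3] [ 0.765 -0.106  0.029]
side beaker_mid 0.65 [113.4 241.6] [0.562 0.532 0.047]
{'clock': 0.8, 'joints': array([ 1.048,  0.434,  0.025,  1.573, -0.012,  1.134, -0.075]), 'dq': array([-0.001, -0.   , -0.001, -0.001, -0.001,  0.   ,  0.001]), 'joint_efforts': array([  0.001, -66.76 ,   0.985, -31.48 ,  -0.06 ,   0.032,   0.   ]), 'position': array([ 0.255, -0.571,  0.405]), 'ee_rot': array([3.073, 0.654, 0.   ]), 'force': array([0.505, 0.147, 1.2  ]), 'ft_torque': array([-0.019,  0.012, -0.022]), 'gripper_force': 0.0, 'width': 1.0045151720429666}
```

View pics/t0.png

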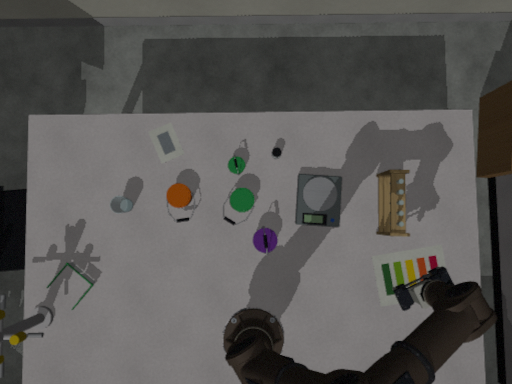

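View pics/s0.png

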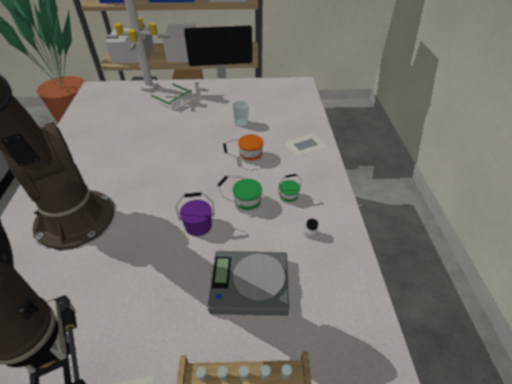

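The top view shows these look-alikes: the large green pail at [200,242], a small green pail at [164,236], a purple pail at [240,264] and an orange pail at [196,180]. I choose the large green one at [200,242]. Its bail is folded down, with the grip at [221,230].

Run:
```python
from h import *
np.set_printoptions(precision=4,suppress=True)
snap("top","t1",(150,260,170,290),5); snap("side","s1",(160,230,200,310),7)
a=cv2.imread("pics/t1.png");b=cv2.imread("pics/s1.png");b=cv2.resize(b,(600,int(600*b.shape[0]/b.shape[1])));a=cv2.resize(a,(180*3,int(180*3*110/120)))
cv2.imwrite("pics/t1.png",a)
for c,(r0,r1,c0,c1) in(("top",(182,235,215,262)),("side",(170,220,212,270))):
    im=arm.get_image(c).astype(int)[r0:r1,c0:c1]
    g=(im[...,1]>im[...,0]+40)&(im[...,1]>im[...,2]+30)
    k=(im.max(2)<60)
    for n,m,z in(("lid",g,.074),("grip",k,.062)):
        N,L,S,C=cv2.connectedComponentsWithStats(m.astype(np.uint8))
        for i in range(1,N):
            if S[i,4]<6: continue
            ys,xs=np.where(L==i); p=[r0+C[i,1],c0+C[i,0]]
            P=np.array([at(c,(r0+y,c0+x),z)[:2] for y,x in zip(ys,xs)]); 
            w,v=np.linalg.eigh(np.cov(P.T)); print(c,n,S[i],p,at(c,p,z),P.min(0),P.max(0),"axis",v[:,1])
    for q in("grip_green","pail_green"):
      for r in arm.silhouettes(c,q)[:4]: 
        ys,xs=np.where(r["region"]); print(c,q,r["conf"],r["point"],at(c,r["point"],.062 if q[0]=='g' else .074),len(ys),(ys.min(),ys.max(),xs.min(),xs.max()))
```

```text
top lid [ 15   6  24  24 453] [np.float64(199.44812362030905), np.float64(241.71523178807948)] [0.5699 0.0388 0.074 ] [ 0.5233 -0.0067] [0.6162 0.0861] axis [-0.7489  0.6626]
top grip [ 9 35 11  8 32] [np.float64(220.375), np.float64(229.125)] [0.4865 0.0911 0.062 ] [0.4717 0.0715] [0.5004 0.1117] axis [0.5296 0.8482]
top grip_green 0.46 [222.3, 229.9] [0.4787 0.0881 0.062 ] 47 (np.int64(217), np.int64(224), np.int64(224), np.int64(234))
top grip_green 0.37 [242.5, 265.7] [ 0.3956 -0.0552  0.062 ] 39 (np.int64(236), np.int64(246), np.int64(263), np.int64(267))
top pail_green 0.86 [201.8, 241.7] [0.5604 0.039  0.074 ] 583 (np.int64(188), np.int64(225), np.int64(223), np.int64(253))
top pail_green 0.66 [242.1, 262.6] [ 0.3981 -0.0426  0.074 ] 480 (np.int64(228), np.int64(253), np.int64(252), np.int64(276))
top pail_green 0.55 [163.2, 234.3] [0.7171 0.0671 0.074 ] 224 (np.int64(157), np.int64(173), np.int64(228), np.int64(244))
side lid [ 21   9  29  22 487] [np.float64(189.26899383983573), np.float64(246.8583162217659)] [0.569  0.0324 0.074 ] [ 0.5234 -0.0164] [0.6159 0.0827] axis [-0.
[... 257 characters left out ...]
2)] [0.4861 0.0901 0.062 ] [0.4756 0.0699] [0.499  0.1089] axis [0.5277 0.8494]
side grip_green 0.4 [196.2, 190.6] [0.3844 0.0218 0.062 ] 82 (np.int64(192), np.int64(197), np.int64(184), np.int64(201))
side grip_green 0.36 [183.2, 220.3] [0.48   0.0785 0.062 ] 15 (np.int64(179), np.int64(183), np.int64(220), np.int64(225))
side pail_green 0.97 [187.8, 291.1] [0.7155 0.0318 0.074 ] 499 (np.int64(174), np.int64(203), np.int64(278), np.int64(300))
side pail_green 0.87 [192.6, 245.2] [0.5631 0.0172 0.074 ] 925 (np.int64(177), np.int64(213), np.int64(217), np.int64(262))
side pail_green 0.76 [216.2, 196.1] [ 0.4107 -0.0765  0.074 ] 1004 (np.int64(192), np.int64(235), np.int64(179), np.int64(213))
```

View pics/t1.png

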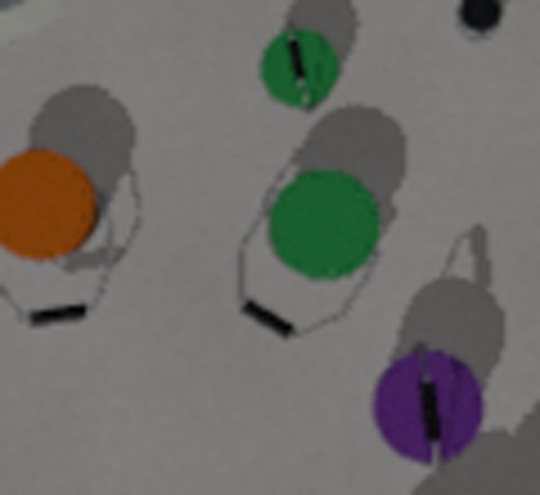

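I checked the choice: the large green lid is centred at about (0.570, 0.036). The grip is at (0.486, 0.090) with z about 0.062, its axis along (0.535, 0.845), and both cameras agree. I'm moving above the grip now.

```bash
cat >> h.py <<'E'
def go(x,y,z,yaw=None):
    """grasp-point target (tool down); yaw = world angle of tool x, deg"""
    s=arm.observe(); Rm=R.from_rotvec(s["ee_rot"]).as_matrix(); g=s["position"]+Rm[:,2]*.159
    d=Rm.T@(np.array([x,y,z])-g); a=np.degrees(np.arctan2(Rm[1,0],Rm[0,0]))
    roll=None if yaw is None else -np.radians(yaw-a)
    print("t",round(s["clock"],2),"grasp",g.round(4),"toolz",Rm[:,2].round(3),"yaw",a.round(2),"F",np.round(s["force"],1),"w",round(s["width"]*91.8,1),"gf",round(s["gripper_force"],1),"| move",d.round(4),"roll",None if roll is None else round(roll,3), "q",np.round(s["joints"],2))
E
python3 -m inch '0.032 -0.034 0 0 0.04;0.064 -0.068 0 0 0.04;0.096 -0.102 0 0 0.04;0.128 -0.136 0 0 0.04;0.16 -0.17 0 0 0.04' 20
python3 -m inch '0.032 -0.034 0 0 0.04;0.064 -0.068 0 0 0.04;0.096 -0.102 0 0 0.04;0.128 -0.136 0 0 0.04;0.16 -0.17 0 0 0.04'
python3 -m inch '0.032 -0.034 0 -0.1 0.04;0.064 -0.068 0 -0.2 0.04;0.096 -0.102 0 -0.3 0.04;0.128 -0.136 0 -0.4 0.04;0.16 -0.17 0 -0.5 0.04'
python3 -c "
from h import *
go(.486,.090,.062,57.5)"
```

```text
clock: 1.7
position: [0.3318, -0.3485, 0.4049]
ee_rot: [3.072, 0.654, 0.001]
force: [1.2, -0.2, 0.3]
width: 0.613
gripper_force: 0.0
clock: 2.2
position: [0.4086, -0.128, 0.4051]
ee_rot: [3.072, 0.654, 0.001]
force: [1.0, -0.4, -0.3]
width: 0.438
gripper_force: 0.0
clock: 2.7
position: [0.4855, 0.0924, 0.405]
ee_rot: [2.812, 1.399, 0.001]
force: [1.2, -1.8, 0.7]
width: 0.439
gripper_force: 0.0
t 2.7 grasp [0.4857 0.0924 0.246 ] toolz [ 0.001 -0.    -1.   ] yaw 52.91 F [ 1.2 -1.8  0.7] w 40.3 gf 0.0 | move [-0.0018  0.0016  0.184 ] roll -0.08 q [ 0.1   0.27 -0.48  1.85  0.14  1.06 -1.09]
```

```bash
python3 -m inch '-0.002 0.002 0.03 -0.08 0.04;-0.002 0.002 0.06 -0.08 0.04;-0.002 0.002 0.09 -0.08 0.04;-0.002 0.002 0.11 -0.08 0.04;-0.002 0.002 0.13 -0.08 0.04'
python3 -m inch '0 0 0.015 0 0.04;0 0 0.03 0 0.04;0 0 0.045 0 0.04;0 0 0.054 0 0.04;0 0 0.054 0 0.04'
python3 - <<'E'
from h import *
go(.486,.090,.062,57.5)
snap("side","s2",(150,230,190,290),6)
snap("top","t2",(180,250,200,280),4)
a=cv2.imread("pics/s2.png");b=cv2.imread("pics/t2.png")
cv2.imwrite("pics/s2.png",cv2.resize(a,(600,480)))
E
```

```text
clock: 3.2
position: [0.4855, 0.0877, 0.2737]
ee_rot: [-2.757, -1.506, 0.001]
force: [0.6, 0.3, -0.7]
width: 0.432
gripper_force: 0.0
clock: 3.7
position: [0.4853, 0.0877, 0.2199]
ee_rot: [-2.757, -1.506, 0.003]
force: [-0.6, -0.1, 0.4]
width: 0.435
gripper_force: 0.0
t 3.7 grasp [0.485  0.0876 0.0609] toolz [-0.002 -0.    -1.   ] yaw 57.28 F [-0.6 -0.1  0.4] w 39.9 gf 0.0 | move [ 0.0026 -0.0005 -0.0012] roll -0.004 q [ 0.02  0.51 -0.4   2.06  0.33  0.64 -1.18]
```

View pics/s2.png

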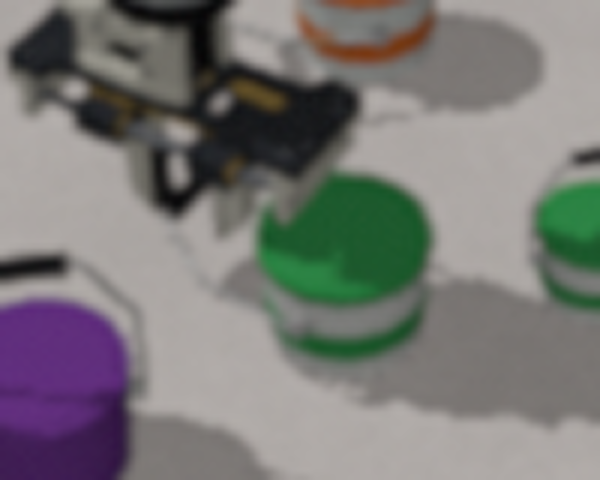

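The crop shows the fingers around the grip's place, at crop pixel about (200,200), just outside the pail's lid. The pail hasn't moved. I'm closing gently.

```bash
python3 -m inch '0 0 0 0 0.02;0 0 0 0 0.016;0 0 0 0 0.01;0 0 0 0 0.005;0 0 0 0 0.005' 10
python3 -m inch '0 0 0 0 0.005;0 0 0 0 0.005;0 0 0 0 0.005' 12
python3 - <<'E'
from h import *
go(.486,.090,.062,57.5)
K=[]
for c,(r0,r1,c0,c1) in(("top",(182,235,215,262)),("side",(170,206,212,270))):
    im=arm.get_image(c).astype(int)[r0:r1,c0:c1]
    g=((im[...,1]>im[...,0]+30)&(im[...,1]>im[...,2]+20)).astype(np.uint8)
    ys,xs=np.where(g); print(c,len(ys),xs.min()+c0,xs.max()+c0,ys.min()+r0,ys.max()+r0)
E
```

```text
clock: 4.3
position: [0.4856, 0.0878, 0.2208]
ee_rot: [2.757, 1.506, 0.0]
force: [-0.0, 0.3, 0.5]
width: 0.149
gripper_force: 10.0
clock: 4.6
position: [0.4857, 0.0878, 0.2207]
ee_rot: [2.757, 1.506, 0.0]
force: [0.0, -0.6, -0.7]
width: 0.146
gripper_force: 12.0
t 4.6 grasp [0.4857 0.0878 0.0617] toolz [ 0. -0. -1.] yaw 57.28 F [ 0.  -0.6 -0.7] w 13.4 gf 12.0 | move [ 0.002  -0.0009 -0.0003] roll -0.004 q [ 0.02  0.51 -0.4   2.06  0.33  0.64 -1.18]
top 290 231 253 188 210
side 456 233 260 180 205
```

```bash
python3 -m inch '0 0.001 -0.009 0 0.005;0 0.0045 -0.019 0 0.005;0 0.009 -0.028 0 0.005;0 0.014 -0.037 0 0.005;0 0.014 -0.037 0 0.005'
python3 -m inch '0 0.006 -0.0085 0 0.005;0 0.0125 -0.0157 0 0.005;0 0.019 -0.022 0 0.005;0 0.027 -0.028 0 0.005;0 0.027 -0.028 0 0.005'
cat >> h.py <<'E'
def lid():
  for c,(r0,r1,c0,c1) in(("top",(182,235,215,262)),("side",(170,220,212,270))):
    im=arm.get_image(c).astype(int)[r0:r1,c0:c1]
    g=((im[...,1]>im[...,0]+30)&(im[...,1]>im[...,2]+20)).astype(np.uint8)
    ys,xs=np.where(g); print(c,len(ys),xs.min()+c0,xs.max()+c0,ys.min()+r0,ys.max()+r0)
E
python3 - <<'E'
from h import *
go(.57,.036,.144,57.5); lid()
snap("side","s3",(150,230,190,290),6)
E
```

```text
clock: 5.2
position: [0.4984, 0.0798, 0.2593]
ee_rot: [2.757, 1.504, 0.004]
force: [-0.6, 0.6, 0.5]
width: 0.149
gripper_force: 12.0
clock: 5.7
position: [0.5213, 0.065, 0.2868]
ee_rot: [2.758, 1.504, 0.002]
force: [-2.6, 0.5, 2.7]
width: 0.148
gripper_force: 12.0
t 5.7 grasp [0.5215 0.065  0.1278] toolz [ 0.002  0.    -1.   ] yaw 57.2 F [-2.6  0.5  2.7] w 13.6 gf 12.0 | move [ 0.0019  0.0565 -0.0162] roll -0.005 q [ 0.11  0.45 -0.44  1.93  0.26  0.82 -1.05]
top 66 241 253 196 210
side 536 233 260 180 209
```

View pics/s3.png

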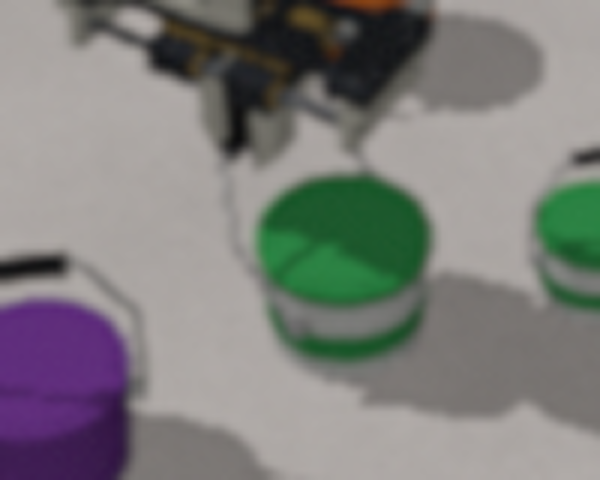

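The bail is at about half height and the pail is still standing in its place. There is a slight inward push, so I'm adding 1–2 mm of outward bias.

```bash
python3 -m inch '0 0.004 -0.0035 0 0.005;0 0.0085 -0.006 0 0.005;0 0.0135 -0.008 0 0.005;0 0.0205 -0.0108 0 0.005;0 0.0275 -0.013 0 0.005'
python3 -m inch '0 0.0075 -0.002 0 0.005;0 0.0145 -0.0035 0 0.005;0 0.022 -0.004 0 0.005;0 0.029 -0.0045 0 0.005;0 0.029 -0.0045 0 0.005'
python3 - <<'E'
from h import *
go(.57,.036,.144,57.5); lid()
snap("side","s4",(150,230,190,290),6)
E
```

```text
clock: 6.35
position: [0.5437, 0.0506, 0.2995]
ee_rot: [2.757, 1.506, 0.0]
force: [-2.8, 0.7, 8.0]
width: 0.15
gripper_force: 12.0
clock: 6.85
position: [0.5689, 0.0344, 0.3035]
ee_rot: [2.758, 1.504, 0.003]
force: [-0.1, 0.1, 5.7]
width: 0.143
gripper_force: 12.0
t 6.85 grasp [0.5692 0.0344 0.1445] toolz [ 0.002  0.    -1.   ] yaw 57.21 F [-0.1  0.1  5.7] w 13.2 gf 12.0 | move [ 0.0018 -0.0002  0.0005] roll -0.005 q [ 0.16  0.49 -0.43  1.8   0.25  0.9  -0.96]Traceback (most recent call last):
  File "<stdin>", line 2, in <module>
  File "h.py", line 26, in lid
    ys,xs=np.where(g); print(c,len(ys),xs.min()+c0,xs.max()+c0,ys.min()+r0,ys.max()+r0)
                                       ~~~~~~^^
    return umr_minimum(a, axis, None, out, keepdims, initial, where)
ValueError: zero-size array to reduction operation minimum which has no identity
```

```bash
python3 -m inch '0 0 0 0 0.005;0 0 0 0 0.005;0 0 0 0 0.005;0 0 -0.001 0 0.005;0 0 -0.002 0 0.005' 30
python3 -m inch '0 0 -0.002 0 0.005;0 0 -0.004 0 0.005;0 0 -0.007 0 0.005;0 0 -0.01 0 0.005;0 0 -0.01 0 0.005'
python3 - <<'E'
from h import *
go(.593,-.283,.205,57.5)
snap("side","s4",(150,230,190,290),6)
E
```

```text
clock: 7.4
position: [0.5671, 0.035, 0.3045]
ee_rot: [-2.757, -1.506, 0.003]
force: [-0.2, -0.7, -3.7]
width: 0.141
gripper_force: 30.0
clock: 7.9
position: [0.5678, 0.0351, 0.3158]
ee_rot: [2.757, 1.506, 0.001]
force: [-0.2, 0.8, -3.7]
width: 0.145
gripper_force: 30.0
t 7.9 grasp [0.5679 0.0351 0.1568] toolz [ 0.001  0.    -1.   ] yaw 57.28 F [-0.2  0.8 -3.7] w 13.3 gf 30.0 | move [-0.2541  0.1931 -0.0482] roll -0.004 q [ 0.16  0.48 -0.44  1.79  0.24  0.93 -0.95]
```

View pics/s4.png

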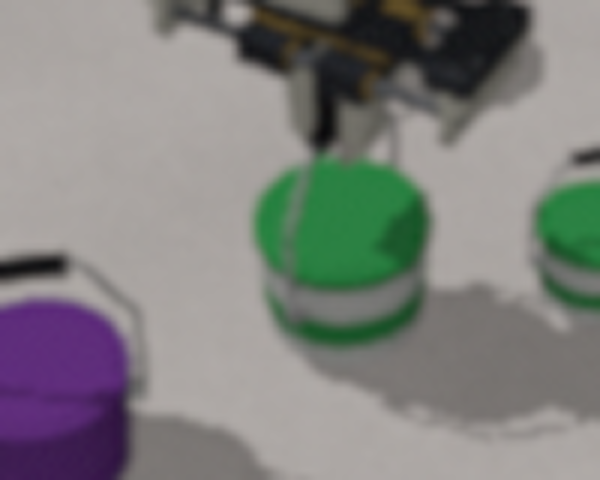

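The pail hangs level about 12 mm clear of the bench with the bail upright. The force reading of about 3.7 N matches its weight. I'm lifting it and carrying it to the pan smoothly.

```bash
python3 -m inch '0 0 -0.01 0 0.005;0 0 -0.028 0 0.005;0 0 -0.048 0 0.005;0 0 -0.068 0 0.005;0 0 -0.086 0 0.005'
python3 -m inch '-0.004 0.003 -0.01 0 0.005;-0.012 0.009 -0.015 0 0.005;-0.024 0.018 -0.018 0 0.005;-0.038 0.028 -0.018 0 0.005;-0.054 0.04 -0.018 0 0.005'
python3 -m inch '-0.016 0.012 0 0 0.005;-0.032 0.024 0 0 0.005;-0.048 0.036 0 0 0.005;-0.064 0.048 0 0 0.005;-0.08 0.06 0 0 0.005'
python3 -m inch '-0.016 0.012 0 0 0.005;-0.032 0.024 0 0 0.005;-0.048 0.036 0 0 0.005;-0.06 0.045 0 0 0.005;-0.07 0.052 0 0 0.005'
python3 -m inch '-0.01 0.008 0 0 0.005;-0.018 0.014 0 0 0.005;-0.025 0.019 0 0 0.005;-0.03 0.023 0 0 0.005;-0.034 0.026 0 0 0.005'
python3 -c "
from h import *
go(.5905,-.2845,.2,57.3)"
```

```text
clock: 8.45
position: [0.5676, 0.0352, 0.4029]
ee_rot: [2.757, 1.506, 0.001]
force: [-0.7, -0.7, -3.1]
width: 0.142
gripper_force: 30.0
clock: 8.95
position: [0.5718, -0.0339, 0.4184]
ee_rot: [-2.757, -1.505, 0.002]
force: [-0.1, -0.9, -3.1]
width: 0.144
gripper_force: 30.0
clock: 9.45
position: [0.5788, -0.1344, 0.4181]
ee_rot: [-2.758, -1.503, 0.003]
force: [-0.5, -0.9, -1.8]
width: 0.14
gripper_force: 30.0
clock: 9.95
position: [0.5848, -0.2209, 0.4184]
ee_rot: [-2.758, -1.503, 0.002]
force: [0.7, 0.4, -3.6]
width: 0.144
gripper_force: 30.0
clock: 10.45
position: [0.5889, -0.2616, 0.4192]
ee_rot: [-2.757, -1.506, -0.0]
force: [0.4, 0.2, -3.5]
width: 0.143
gripper_force: 30.0
t 10.45 grasp [ 0.5889 -0.2616  0.2602] toolz [ 0.  0. -1.] yaw 57.29 F [ 0.4  0.2 -3.5] w 13.2 gf 30.0 | move [-0.0184  0.0137  0.0602] roll -0.0 q [ 0.57  0.49 -0.36  1.48  0.18  1.21 -0.39]
```

```bash
python3 -m inch '-0.006 0.005 0 0 0.005;-0.011 0.009 0 0 0.005;-0.015 0.012 0 0 0.005;-0.018 0.0135 0 0 0.005;-0.018 0.0135 0 0 0.005'
python3 -m inch '0 0 0.005 0 0.005;0 0 0.014 0 0.005;0 0 0.025 0 0.005;0 0 0.035 0 0.005;0 0 0.044 0 0.005'
python3 -m inch '0 0 0.003 0 0.005;0 0 0.005 0 0.005;0 0 0.005 0 0.005;0 0 0.005 0 0.005;0 0 0.005 0 0.005'
python3 - <<'E'
from h import *
go(.5905,-.2845,.2,57.3)
snap("side","s5",(200,320,180,330),4)
E
```

```text
clock: 10.95
position: [0.5902, -0.2844, 0.4191]
ee_rot: [2.758, 1.505, -0.0]
force: [0.8, 0.1, -2.6]
width: 0.144
gripper_force: 30.0
clock: 11.45
position: [0.5901, -0.2837, 0.3738]
ee_rot: [-2.756, -1.506, 0.001]
force: [0.3, 0.8, -3.0]
width: 0.139
gripper_force: 30.0
clock: 11.95
position: [0.5905, -0.2838, 0.3707]
ee_rot: [2.757, 1.505, 0.001]
force: [0.1, 0.8, -3.3]
width: 0.143
gripper_force: 30.0
t 11.95 grasp [ 0.5906 -0.2839  0.2117] toolz [ 0.001 -0.    -1.   ] yaw 57.28 F [ 0.1  0.8 -3.3] w 13.2 gf 30.0 | move [-0.0006  0.0002  0.0117] roll -0.0 q [ 0.59  0.54 -0.35  1.51  0.2   1.12 -0.37]
```

View pics/s5.png

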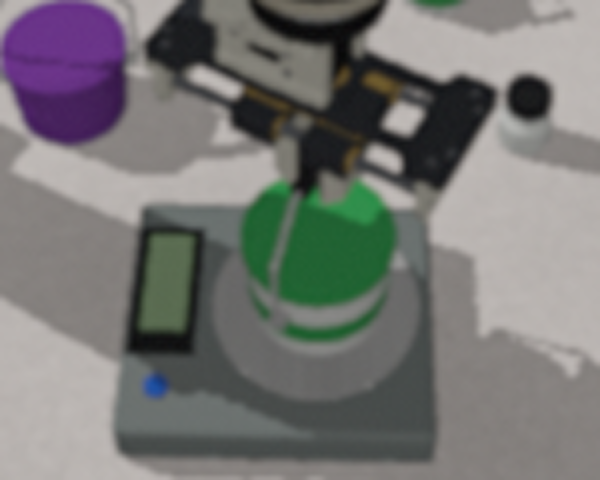

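The pail hangs over the pan, but its foot looks a little far back: the front edge is at crop row 350 and the pan's front edge at row 402. I'll check by overlaying projected circles.

Run:
```python
from h import *
im=arm.get_image("side")[:,:,::-1][200:320,180:330]; im=cv2.resize(im,None,fx=4,fy=4,interpolation=cv2.INTER_CUBIC)
def circ(cx,cy,z,r,col):
    P=[pix("side",(cx+r*np.cos(t),cy+r*np.sin(t),z)) for t in np.linspace(0,6.283,60)]
    cv2.polylines(im,[np.array([[(p[1]-180+.5)*4,(p[0]-200+.5)*4] for p in P],int)],True,col,1)
circ(.5915,-.283,.055,.07,(0,0,255)); circ(.5916,-.2825,.066,.044,(255,0,0)); circ(.5916,-.2825,.14,.05,(0,255,255))
cv2.imwrite("pics/ov.png",im)
t=cv2.imread("pics/t0.png"); print(t[165:228:3,318].mean(1).astype(int)); print(t[194,292:348:2].mean(1).astype(int))
```

```text
[120  85  84  76  83 101 102 101 101 100 100 100  98  99  99  92  41  61
  60  54  50]
[121 122  97  61  68  71 103 102 102 103 101 102 100 100  99  99  98  99
  94  69  68  68  64  49  47  85  85  85]
```

View pics/ov.png

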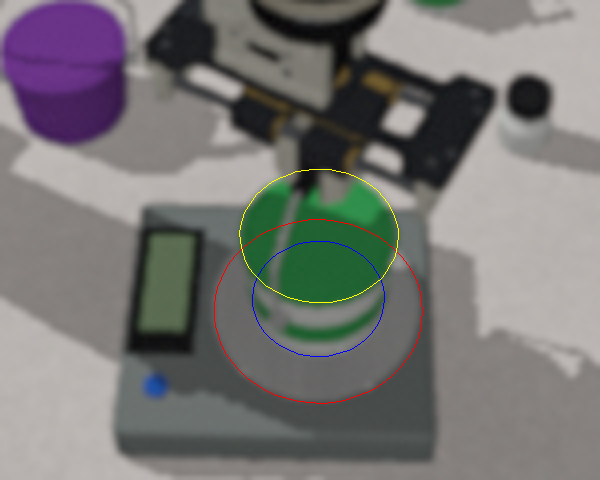

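The projected circles match the picture: the pan (red) and the pail's foot and lid (blue, yellow) all line up to within about 2 mm. I'm lowering gently.

```bash
python3 -m inch '0 0 0.002 0 0.005;0 0 0.004 0 0.005;0 0 0.006 0 0.005;0 0 0.007 0 0.005;0 0 0.008 0 0.005'
python3 -m inch '0 0 0.0007 0 0.005;0 0 0.0014 0 0.005;0 0 0.002 0 0.005;0 0 0.0025 0 0.005;0 0 0.0025 0 0.005'
python3 -c "
from h import *
go(.5905,-.2845,.2,57.3)"
```

```text
clock: 12.55
position: [0.5904, -0.2838, 0.3621]
ee_rot: [-2.757, -1.506, 0.0]
force: [0.9, 1.2, -3.5]
width: 0.142
gripper_force: 30.0
clock: 13.05
position: [0.5904, -0.2838, 0.3597]
ee_rot: [-2.757, -1.506, 0.0]
force: [-0.8, 0.2, -3.3]
width: 0.142
gripper_force: 30.0
t 13.05 grasp [ 0.5903 -0.2838  0.2007] toolz [-0.  0. -1.] yaw 57.28 F [-0.8  0.2 -3.3] w 13.0 gf 30.0 | move [-0.0005  0.0005  0.0007] roll -0.0 q [ 0.59  0.55 -0.35  1.53  0.2   1.1  -0.37]
```

```bash
python3 -m inch '0 0 0.0005 0 0.005;0 0 0.001 0 0.005;0 0 0.001 0 0.005'
python3 -m inch '0 0 0.0005 0 0.005;0 0 0.001 0 0.005;0 0 0.001 0 0.005'
python3 -m inch '0 0 0.0005 0 0.005;0 0 0.001 0 0.005;0 0 0.001 0 0.005'
```

```text
clock: 13.35
position: [0.5904, -0.2839, 0.3588]
ee_rot: [2.757, 1.505, 0.0]
force: [-0.1, 0.8, -1.9]
width: 0.145
gripper_force: 30.0
clock: 13.65
position: [0.5906, -0.2841, 0.3587]
ee_rot: [2.756, 1.505, 0.002]
force: [-0.1, -1.3, 4.2]
width: 0.144
gripper_force: 30.0
clock: 13.95
position: [0.591, -0.2843, 0.3586]
ee_rot: [2.755, 1.504, 0.003]
force: [-0.6, -1.8, 9.2]
width: 0.143
gripper_force: 30.0
```

Contact made. I'm easing off the pressure, opening, and rising clear.

```bash
python3 -m inch '0 0 -0.0007 0 0.005;0 0 -0.0014 0 0.005;0 0 -0.0014 0 0.005'
python3 -m inch '0 0 0 0 0.016;0 0 0 0 0.02;0 0 0 0 0.03;0 0 0 0 0.04;0 0 0 0 0.04'
python3 -m inch '0 0 0 0 0.04;0 0 -0.005 0 0.04;0 0 -0.015 0 0.04;0 0 -0.03 0 0.04;0 0 -0.05 0 0.04'
python3 -m inch '0 0 -0.03 0 0.04;0 0 -0.06 0 0.04;0 0 -0.09 0 0.04;0 0 -0.12 0 0.04;0 0 -0.14 0 0.04'
python3 -m inch '-0.03 -0.03 0 0 0.04;-0.06 -0.06 0 0 0.04;-0.09 -0.09 0 0 0.04;-0.12 -0.12 0 0 0.04;-0.15 -0.15 0 0 0.04'
python3 - <<'E'
from h import *
a=arm.get_image("side")[:,:,::-1];b=arm.get_image("top")[:,:,::-1]
a=a[90:320,150:350].copy()
def circ(cx,cy,z,r,col):
    P=[pix("side",(cx+r*np.cos(t),cy+r*np.sin(t),z)) for t in np.linspace(0,6.283,60)]
a=cv2.resize(a,None,fx=2.5,fy=2.5);b=cv2.resize(b[140:260,270:350],(300,450) and (300,450))
b=cv2.copyMakeBorder(b,0,a.shape[0]-450,0,0,0)
cv2.imwrite("pics/fin.png",np.hstack([a,b])); print(a.shape,arm.observe()["clock"])
for c,q,z in(("top","pail_green",.055),("side","pail_green",.055),("side","grip_green",.199),("top","grip_green",.199)):
    for r in arm.place_of(c,q)[:4]: print(c,q,round(r["conf"],2),at(c,r["point"],z).round(3))
E
```

```text
clock: 14.25
position: [0.5905, -0.2839, 0.3587]
ee_rot: [2.757, 1.505, 0.001]
force: [-0.4, -1.0, 6.4]
width: 0.143
gripper_force: 30.0
clock: 14.75
position: [0.5904, -0.2837, 0.3579]
ee_rot: [-2.757, -1.506, 0.0]
force: [-0.0, -0.1, 0.6]
width: 0.415
gripper_force: 0.0
clock: 15.25
position: [0.5903, -0.2838, 0.4094]
ee_rot: [-2.757, -1.506, 0.0]
force: [0.0, -0.4, -0.5]
width: 0.434
gripper_force: 0.0
clock: 15.75
position: [0.5901, -0.2834, 0.5525]
ee_rot: [2.754, 1.504, 0.005]
force: [0.3, 0.4, 0.5]
width: 0.433
gripper_force: 0.0
clock: 16.25
position: [0.3813, -0.3287, 0.5497]
ee_rot: [2.755, 1.505, 0.001]
force: [0.6, -0.7, 0.4]
width: 0.439
gripper_force: 0.0
(575, 500, 3) 16.35
top pail_green 0.91 [ 0.407 -0.057  0.055]
top pail_green 0.88 [ 0.594 -0.279  0.055]
top pail_green 0.59 [0.716 0.059 0.055]
side pail_green 0.75 [ 0.59  -0.275  0.055]
side pail_green 0.74 [0.7   0.019 0.055]
side pail_green 0.58 [ 0.413 -0.109  0.055]
side grip_green 0.63 [ 0.59  -0.289  0.199]
side grip_green 0.59 [ 0.404 -0.098  0.199]
side grip_green 0.39 [ 0.689 -0.05   0.199]
top grip_green 0.63 [ 0.592 -0.284  0.199]
top grip_green 0.48 [ 0.405 -0.042  0.199]
top grip_green 0.39 [0.697 0.051 0.199]
```

View pics/fin.png

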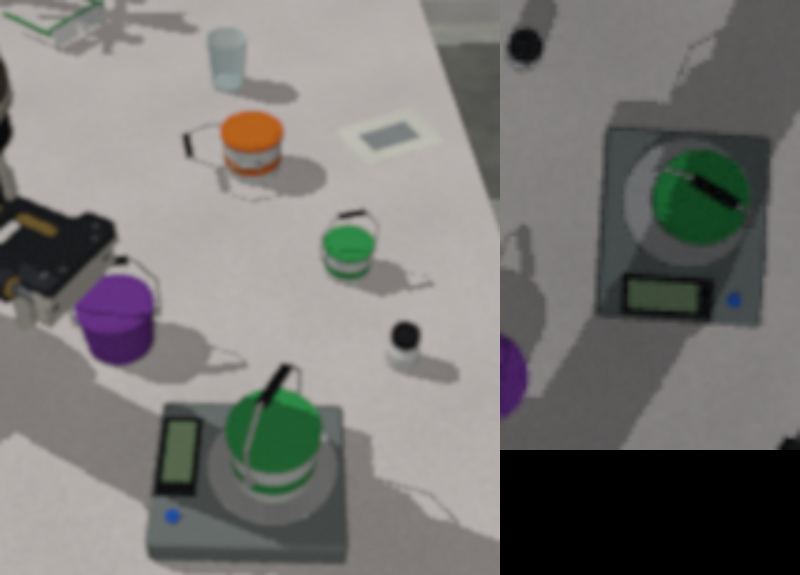

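The final picture shows the pail standing level in the middle of the pan with its bail upright. The gripper is clear, and the orange pail, beaker and pot are where they were.

```bash
python3 -c "
from cell import arm
print(arm.sign_off())"
```

```text
the job is handed in; nothing more can be done
None
```

The green-lidded pail stands level in the middle of the balance pan, to within a few millimetres in the camera views, and the job was handed in at about 16.5 s with the gripper clear and the bystanders untouched.

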